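# Seat a keyed brass blank in the marking fixture

### The arm

A 7-joint arm with a two-finger parallel gripper is mounted at the origin on the work surface. World frame = base frame: x ahead of the robot, y to its left, z up, the work surface at z = 0. Lengths are in mm, angles in rad, forces in N, time in s.
With the tool pointing down it reaches from about 425 to 925 mm from the base axis. Payload 6.8 kg.
Tool frame: the origin (TCP) lies on the centre line of the jaws, within the pads' length; the fingertips stand 8 mm ahead of it and the grasp point (between the pads) lies 11 mm behind it; z points along the fingers, y is the line along which they close (so a half turn about z gives the same grasp; the last joint's range is limited). The gripper opens to 85 mm and grips with 20 to 120 N. Pads are 22 mm wide; open, the fingers measure 114 mm over their backs; the gripper's body (76 mm by 85 mm) begins 54 mm behind the grasp point. The pads swing forward as they close: fully open they stand 13 mm farther back than shut.
Start: joints at [1.117, 0.477, 0.022, 1.555, -0.011, 1.109, -0.083], TCP at [228.8, -635.057, 239.308] pointing down, gripper open.
Joint ranges: [-2.96, 2.96], [-0.34, 2.1], [-1.41, 1.46], [0.24, 2.44], [-1.37, 4.51], [0.17, 1.92], [-2.96, 2.96]. Speed limits (rad/s): [2.39, 2.39, 3.14, 3.14, 3.14, 3.14, 3.14].

### API

Orientations are given as a 3x3 rotation matrix whose columns are the frame's x, y, z axes.
In Python, from workcell import * gives the robot as it stands.
- The arm moves only by the shell command python3 -m pendant 'ROWS'. ROWS is JSON, a list that holds one entry, the list of rows, each a list of 5 numbers: the shift along the world's x, y, z in units of 25 mm (1.0 is 25 mm), then the turn about the world's z in units of 10 degrees (1.0 is 10 degrees), then the opening, from 0 (shut) to 1 (fully open). In form: [[[tx, ty, tz, twist, grip], ...]]. A call has exactly 8 rows; each row shifts and turns the commanded pose from where the row before left it; what a row does not reach is not made up. A row lasts 1/8 s, in which the tool goes at most 62.5 mm and 10.7 degrees, less where a joint would pass 70% of its speed; a pose out of reach is approached as far as the arm can. A call is refused whole if a number of a shift passes 1 or a number of a turn 1, either way. A call with a gripper value outside its range is refused whole. The fingers move at their own pace and stop on an object; the grip force is fixed at half the most. Time passes only in rows, so rows that do not move let the fingers close, or fill a call up. It gives the time, the measured TCP pose, the force, the opening and the grip force at its end, in the units of the state.
- get_obs(): the state, without advancing time (a new reading comes with each control period).
- capture(name): name is "scene" or "side" or "wrist"; returns a dict with "frame" (420x560x3 uint8, red, green, blue), "depth" (420x560 float32, mm along the optical axis (not along the pixel's ray), 0 where there is no reading), "intrinsics" (3x3 intrinsics, pixels), "pose" (4x4, takes a point from camera to world coordinates). Camera axes: x right, y up, looking along -z (the intrinsics and any distortion apply to the point x, -y, -z); pixel columns grow to the right and rows downward; lengths in mm; the calibration is good to about 2 mm. A picture is of the moment at which its call begins.
- hand_in(): hands the job in; it is judged then, once.
Trained networks look in a picture, given as the dict that the camera call returned (one of the last four; its "shot" number tells which), for a name from the list of things; names that differ only in an ending like _2 or _b are one class to them, and where a whole thing is asked for, a point or a joint stands for the part that bears it (a point fixed in the world has none). Each returns a list of dicts, best first, with "conf" (0 to 1); they miss things now and then, are a little off and sometimes report something else, mostly with a low value. They report only what shows in the picture. A call takes as long as a camera call. They do not tell look-alikes from the thing itself.
- look_for(thing, picture): "location" ([column, row] in pixels, amid what is visible of it).
The state is a dict: "time_s": time; "qpos": joint angles; "joint_vel": joint speeds; "joint_efforts": joint torques, N m; "eef_pos": TCP position; "orientation": TCP orientation; "contact_force": force on the tool from outside, world axes, zero at the start; "wrist_torque": the same for the moment, N m; "grip_width": finger opening in mm; "grip_force": force on a finger pad.
Only numpy, scipy, OpenCV 4.12 (cv2) and the standard library are available. Lean on these libraries where they do the work, as an engineer would, in place of code of your own. Each camera call takes 0.05 s, during which the arm holds its last target. There are 200 camera calls.

### The job

Take the brass blank out of the blue rack and seat it foot down in the hexagonal pocket of the dark steel marking fixture, its lug in the keyway, shuffling it until it drops fully home; then let go. The rack walls and the red guide plates leave room for the fingers on different sides of the blank, so first stand it on the bench, let go, and take it again the other way. Leave the steel bush, punch, yellow dish and magnifier where they are.

Things in the scene. Friction and masses are not known exactly. Their poses are not given: they have to be found in the camera images.
- blank: Brass blank, 0.42 kg, upright. Foot: hexagon 40 mm across flats (flats at +x, -x; corners at +y, -y), 14 mm tall, with one key lug on the +x flat, 10 mm wide, reaching 26 mm from the axis. On it a tang to grip, 40 mm in x by 24 mm in y, from 14 to 52 mm height, dark dot on top. Origin: centre of the underside; z up.
- lug (a point): Tip of the blank's key lug, 26 mm from the axis on the blank's +x side, 7 mm above its underside.
- rack: Fixed blue rack with two bays open on top and at both x ends; 80 mm in x, 120 mm in y; floor 6 mm thick; three 6 mm walls along x at y = -57, 0, +57 mm, tops 56 mm above the bench. Each bay is 51 mm wide. The blank stands in one bay, its x along the bay within 0.15 rad, so fingers have room only at its +x and -x sides. Origin: centre of the underside, on the bench.
- fixture: Fixed dark steel marking fixture, 160 mm in x by 130 mm in y, top face 45 mm above the bench. A bright steel hexagonal nest ring with the pocket lies in a recess in its middle, ring top flush at 45 mm, with two red guide plates standing on it (see pocket, floor, keyway). Origin: centre of the underside, on the bench; z up.
- pocket (a point): Nominal centre of the pocket mouth, 45 mm above the bench. Pocket: hexagon 43.6 mm across flats (flats facing the fixture's +y, -y). The ring is clamped with play: pocket, keyway and guide plates together may sit up to 4 mm off in x, 3 mm in y and turned up to 0.05 rad from nominal; feel or look for it. The ring does not move.
- keyway (a point): Nominal keyway, 26 mm from the pocket centre to the fixture's +y, 45 mm above the bench: the lug goes here. Slot 14 mm wide, ending 31 mm from the centre. Red guide plates at +y and -y of the pocket: inner faces 31 mm from the centre, 44 mm wide in x, 8.5 mm thick, tops 101 mm above the bench; fingers have room only at the fixture's +x and -x sides.
- bush: Bystander: plain round steel bush in the other bay, foot 40 mm diameter, 14 mm tall, neck 26 mm diameter, 50 mm tall in all. Origin: centre of the underside.
- punch: Bystander: dark steel hand punch, 13 mm diameter, standing in a round black base 48 mm diameter and 14 mm tall, 96 mm tall in all; loose on the bench. Origin: centre of the underside.
- dish: Bystander: round yellow dish, 96 mm diameter, 22 mm tall, loose on the bench. Origin: centre of the underside.
- loupe: Bystander: magnifier lying on the bench, lens ring 86 mm diameter around the origin, handle along its +x to 140 mm, 13 mm thick. Origin: centre of the lens, underside.
- floor (a point): Nominal centre of the flat pocket floor, 33 mm above the bench: the pocket is 12 mm deep, so the top of a seated blank's foot stands 2 mm above the fixture's top face.
Things that resemble listed ones, but are neither listed nor needed, are in the scene too. Several things have the shape of the blank; the one meant has the colours described above. There is more than one size of the rack; the one meant has the size given above.

How it is judged:
By the outcome, as a careful person would: the job done as asked, in the order asked, and still so for the second after the job is handed in, with the robot touching nothing.
It also fails if it takes over 61 s, if anything falls off the work surface, if the arm or the gripper's body presses on something with over 40 N, if the wrist force passes 120 N, or if a joint passes its speed limit or range.

## Working session

There is one attempt and no reset: what is moved stays moved. The work goes in short steps, Python scripts to look and compute and a shell command to move; the robot and the scene stay as the last step left them, time stands still between calls to the robot, and variables do not carry over. Pictures are saved under pics/ and viewed, at most 10 in all, crops included, and the job is handed in when it is done.

```bash
mkdir -p pics; ls
cat > h.py <<'E'
from workcell import *
import numpy as np, cv2
def world(c,u,v,d=None):
    K=np.array(c["intrinsics"]);P=np.array(c["pose"])
    if d is None: d=c["depth"][int(round(v)),int(round(u))]
    p=np.array([(u-K[0,2])/K[0,0]*d,-(v-K[1,2])/K[1,1]*d,-d,1.])
    return (P@p)[:3]
def onplane(c,u,v,z):
    a=world(c,u,v,1.);o=np.array(c["pose"])[:3,3]
    return o+(a-o)*(z-o[2])/(a[2]-o[2])
def cloud(c):
    K=np.array(c["intrinsics"]);P=np.array(c["pose"]);d=c["depth"]
    v,u=np.mgrid[:d.shape[0],:d.shape[1]]
    p=np.stack([(u-K[0,2])/K[0,0]*d,-(v-K[1,2])/K[1,1]*d,-d],-1)
    w=p@P[:3,:3].T+P[:3,3]; w[d<=0]=np.nan
    return w
def save(c,n,box=None,s=1):
    f=c["frame"][...,::-1]
    if box: f=f[box[1]:box[3],box[0]:box[2]]
    cv2.imwrite("pics/"+n,cv2.resize(f,None,fx=s,fy=s,interpolation=cv2.INTER_CUBIC))
E
python3 - <<'E'
from h import *
a=capture("scene");b=capture("side")
save(a,"scene.png",s=1.42);save(b,"side.png",s=1.42)
np.save("scene.npy",a,allow_pickle=True)
for n in ["blank","rack","fixture","bush","punch","dish","loupe"]:
    for nm,c in(("scene",a),("side",b)):
        for r in look_for(n,c)[:4]: 
            u,v=r["location"]; print(n,nm,round(r["conf"],2),np.round([u,v]),np.round(world(c,u,v)))
print(a["pose"],get_obs())
E
```

```text
pics
blank scene 0.77 [245. 246.] [ 631. -149.   49.]
blank scene 0.65 [190. 194.] [ 403. -175.   34.]
blank side 0.89 [321. 175.] [ 590. -136.   35.]
blank side 0.75 [412. 220.] [ 380. -159.   49.]
blank side 0.7 [380. 187.] [ 471. -179.   56.]
blank side 0.35 [382. 176.] [ 490. -214.   47.]
rack scene 0.96 [129. 215.] [ 373. -309.    7.]
rack scene 0.8 [193. 233.] [ 514. -212.   19.]
rack scene 0.41 [178. 230.] [ 514. -241.   41.]
rack side 0.71 [385. 179.] [ 482. -213.   44.]
fixture scene 0.92 [348. 192.] [580. 129.  43.]
fixture side 0.71 [234. 293.] [499. 195.  78.]
bush scene 0.55 [182. 231.] [ 509. -233.   30.]
bush scene 0.29 [191. 233.] [ 508. -214.   18.]
bush side 0.47 [389. 166.] [ 494. -240.   56.]
punch scene 0.89 [245. 177.] [390. -31.  24.]
punch scene 0.7 [348. 189.] [573. 134.  44.]
punch side 0.97 [366. 272.] [381. -23.  18.]
dish scene 0.78 [313. 225.] [599.  27.   3.]
dish side 0.69 [265. 212.] [621.   3.   5.]
dish side 0.43 [234. 292.] [183. 414. 803.]
loupe scene 0.72 [303. 280.] [727. -76.   6.]
loupe side 0.74 [258. 172.] [710. -64.   6.]
loupe side 0.48 [3
[... 468 characters left out ...]
2.26591862e-03,  7.95713123e-04,  1.67528471e-03,
        1.20844392e-03,  5.52934399e-04,  5.69573001e-04]), 'joint_efforts': array([ 1.67321537e-03, -5.96278632e+01,  1.60673596e+00, -2.81546706e+01,
        1.23911395e-02,  1.32374371e-03,  5.36102652e-05]), 'eef_pos': array([ 228.78253681, -635.05951192,  239.33610676]), 'orientation': array([[ 9.40805491e-01,  3.38946939e-01,  1.31432010e-05],
       [ 3.38946939e-01, -9.40805490e-01, -4.12815716e-05],
       [-1.62706664e-06,  4.32927770e-05, -9.99999999e-01]]), 'contact_force': array([-0.41074267, -0.98558172,  0.61562472]), 'wrist_torque': array([0.00636295, 0.04897959, 0.02116133]), 'grip_force': 0.0, 'grip_width': 85.2186533171352}
```

View pics/scene.png

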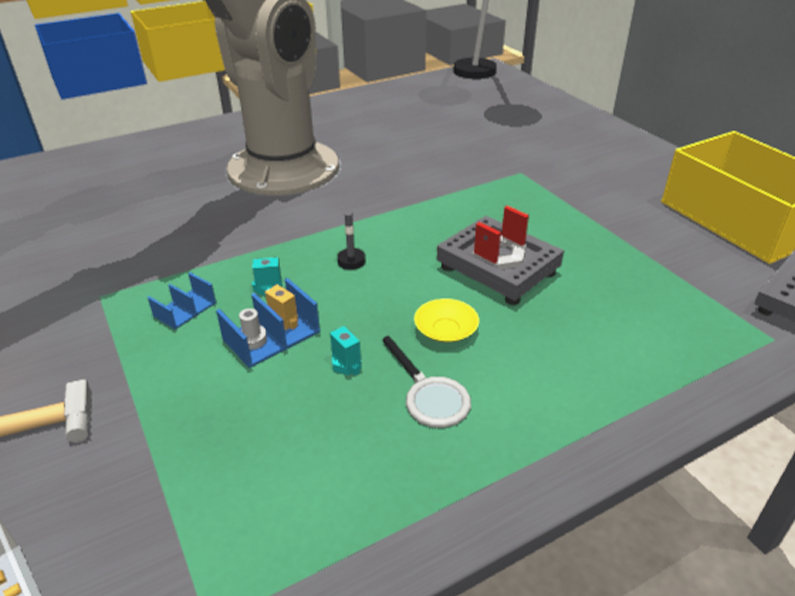

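View pics/side.png

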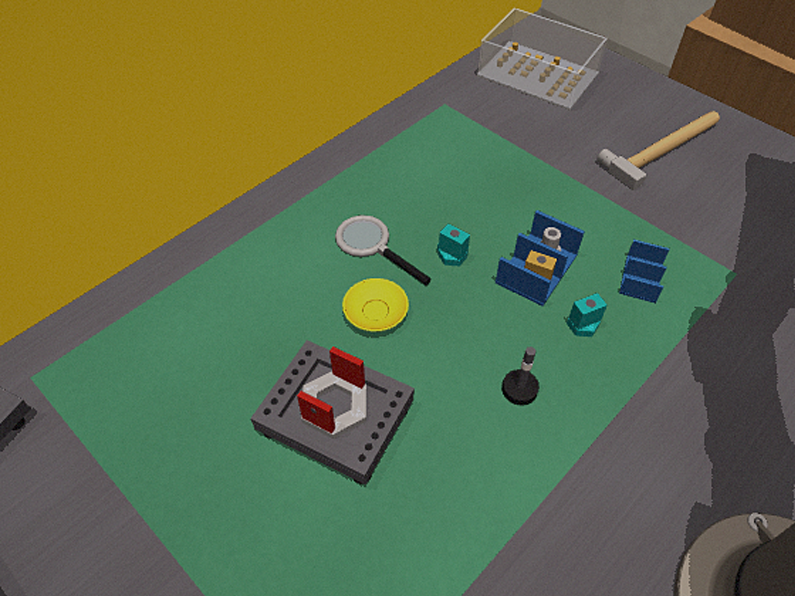

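The brass blank is at about (281,305) in the scene picture, or (541,262) in the side picture. It stands in the larger blue rack with the grey bush in the other bay. The teal look-alikes at (266,272) and (345,348) have the wrong colour, and the rack at (182,300) is too small. The fixture is at (500,255) with its red plates.

```bash
cat >> h.py <<'E'
def rect(w,m):
    p=w[m][:,:2].astype(np.float32); r=cv2.minAreaRect(p); b=cv2.boxPoints(r)
    e=b[1]-b[0],b[2]-b[1]; l=max(e,key=np.linalg.norm)
    return np.round(r[0],1),np.round(r[1],1),round(np.degrees(np.arctan2(l[1],l[0]))%180,1),len(p)
def masks(c):
    h=cv2.cvtColor(c["frame"],cv2.COLOR_RGB2HSV); H,S,V=[h[...,i].astype(int) for i in range(3)]
    return dict(brass=(H>10)&(H<24)&(S>110)&(V>60),blue=(H>102)&(H<125)&(S>120)&(V>40),red=((H<6)|(H>174))&(S>150)&(V>60),teal=(H>82)&(H<100)&(S>120))
E
python3 - <<'E'
from h import *
a=capture("scene");b=capture("side")
for n,c in (("scene",a),("side",b)):
    w=cloud(c);m=masks(c);z=w[...,2];R=(w[...,0]>250)&(w[...,0]<900)&(abs(w[...,1])<450)
    br=m["brass"]&R&(abs(w[...,0]-500)<90)&(abs(w[...,1]+200)<80)
    print(n,"brass zmax",np.nanpercentile(z[br],98),rect(w,br&(z>50)))
    print(" blue",rect(w,m["blue"]&R&(w[...,0]>430)&(z>50)&(z<62)), rect(w,m["blue"]&R&(w[...,0]>430)&(z<62)))
    print(" smallrack",rect(w,m["blue"]&R&(w[...,0]<430)))
    print(" red",rect(w,m["red"]&R&(z>96)&(z<106)),rect(w,m["red"]&R&(z>50)))
    f=R&(abs(z-45)<4)&(abs(w[...,0]-560)<130)&(abs(w[...,1]-130)<130)&~m["red"]
    print(" fix",rect(w,f))
    for k,x,y in (("t1",403,-170),("t2",615,-145)):
        t=m["teal"]&(abs(w[...,0]-x)<60)&(abs(w[...,1]-y)<60); print(k,rect(w,t),np.nanpercentile(z[t],98))
c0=a["frame"][195:262,150:240];c1=b["frame"][140:220,345:435]
im=np.hstack([cv2.resize(x,(390,400),interpolation=cv2.INTER_CUBIC) for x in (c0,c1)])
cv2.imwrite("pics/crop.png",im[...,::-1])
E
```

```text
scene brass zmax 58.33758010781888 (array([ 483.6, -185.2]), array([42.2, 26.4]), np.float32(18.5), 104)
 blue (array([ 499.4, -213.2]), array([ 81.2, 120.4]), np.float32(99.5), 276) (array([ 496.8, -213.7]), array([ 88.5, 121. ]), np.float32(100.4), 1580)
 smallrack (array([ 359.6, -250.7]), array([ 76.1, 207.4]), np.float32(102.0), 865)
 red (array([533.3, 171.7]), array([42.6, 81.6]), np.float32(103.7), 123) (array([533.2, 171.6]), array([46., 82.]), np.float32(104.4), 684)
 fix (array([530.6, 174.3]), array([164.3, 135.8]), np.float32(16.6), 1414)
t1 (array([ 423.4, -163.1]), array([ 94.1, 106.1]), np.float32(164.8), 408) 51.68871157265742
t2 (array([ 612.3, -146.9]), array([47.4, 36.5]), np.float32(3.5), 562) 52.13085214457998
side brass zmax 59.91246179319815 (array([ 476.4, -186.4]), array([39.8, 27.3]), np.float32(19.5), 190)
 blue (array([ 493.1, -213.9]), array([ 78.8, 123.2]), np.float32(100.6), 420) (array([ 494.8, -214.4]), array([ 82.5, 125.5]), np.float32(100.5), 1807)
 smallrack (array([ 368.4, -308.6]), array([53.7, 84.7]), np.float32(114.1), 1041)
 red (array([527. , 170.7]), array([44. , 80.3]), np.float32(105.4), 274) (array([527.2, 170.8]), array([44.1, 80.5]), np.float32(105.1), 825)
 fix (array([526.5, 172.6]), array([161.6, 132. ]), np.float32(17.0), 3834)
t1 (array([ 416.4, -179.7]), array([ 59.7, 110.5]), np.float32(157.1), 553) 53.94618151799887
t2 (array([ 622.1, -151.8]), array([41.7, 88.5]), np.float32(155.3), 488) 53.7017409062005
```

View pics/crop.png

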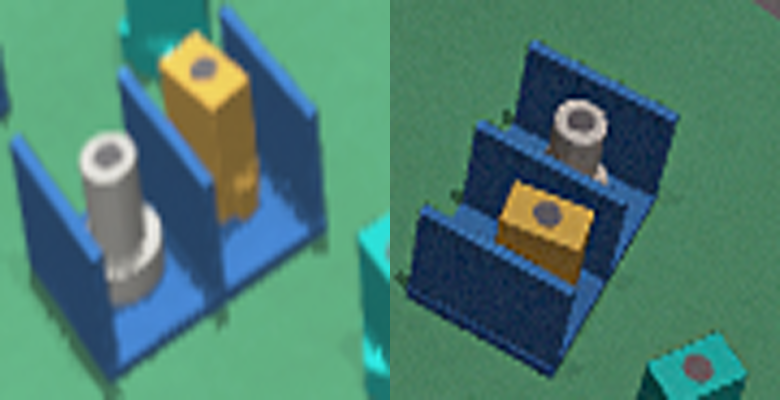

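The crop shows the brass blank in the upper bay, with its lug at (245,190) on the +x end; the bush is in the other bay. This is the one meant. I'll bring the wrist camera over it.

```bash
python3 -m pendant '[[[0.5,1,0,0.5,1],[0.5,1,0,0.5,1],[0.5,1,0,0.5,1],[0.5,1,0,0.5,1],[0.5,1,0,0.5,1],[0.5,1,0,0.5,1],[0.5,1,0,0.5,1],[0.5,1,0,0.5,1]]]'
python3 -m pendant '[[[0.6,1,0,0.5,1],[0.6,1,0,0.5,1],[0.6,1,0,0.5,1],[0.6,1,0,0.5,1],[0.6,1,0,0.5,1],[0.6,1,0,0.5,1],[0.6,1,0,0.5,1],[0.6,1,0,0.5,1]]]'
python3 -m pendant '[[[0.5,1,0,0.4,1],[0.5,1,0,0.4,1],[0,0,0,0,1],[0,0,0,0,1],[0,0,0,0,1],[0,0,0,0,1],[0,0,0,0,1],[0,0,0,0,1]]]'
python3 - <<'E'
from h import *
c=capture("wrist"); o=get_obs(); print(o["eef_pos"],o["time_s"],o["qpos"]); print(np.round(c["pose"],3),c["intrinsics"])
save(c,"w1.png",s=1.42)
w=cloud(c);m=masks(c);z=w[...,2]
br=m["brass"]&(abs(w[...,0]-500)<90)&(abs(w[...,1]+200)<80)
if br.any():
  print(np.nanpercentile(z[br],98),rect(w,br&(z>50)),rect(w,br))
  print(rect(w,m["blue"]&(z>50)&(z<62)))
s=capture("side"); np.save("x.npy",0); im=cv2.resize(s["frame"][235:345,170:300],None,fx=4.5,fy=4.5,interpolation=cv2.INTER_CUBIC); cv2.imwrite("pics/fx.png",im[...,::-1])
E
```

```text
time_s: 1.9
eef_pos: [329.6, -433.5, 239.4]
orientation: [[0.498, 0.867, 0.0], [0.867, -0.498, -0.0], [-0.0, 0.0, -1.0]]
contact_force: [0.1, -0.2, 0.7]
grip_width: 85.1
grip_force: 0.0
time_s: 2.9
eef_pos: [449.8, -233.4, 239.3]
orientation: [[-0.176, 0.984, 0.0], [0.984, 0.176, -0.0], [-0.0, 0.0, -1.0]]
contact_force: [0.5, 0.2, 0.1]
grip_width: 85.3
grip_force: 0.0
time_s: 3.9
eef_pos: [473.7, -185.2, 239.3]
orientation: [[-0.306, 0.952, 0.0], [0.952, 0.306, -0.0], [-0.0, 0.0, -1.0]]
contact_force: [-0.5, -0.7, 0.2]
grip_width: 85.5
grip_force: 0.0
[ 473.73808616 -185.16807884  239.30099635] 3.95 [ 0.67515024  0.24265437 -0.49277774  1.92046758  0.13461011  1.0105222
  0.43345389]
[[ 9.52000e-01 -2.91000e-01 -9.30000e-02  4.49674e+02]
 [ 3.05000e-01  9.06000e-01  2.92000e-01 -1.10528e+02]
 [-1.00000e-03 -3.07000e-01  9.52000e-01  3.72275e+02]
 [ 0.00000e+00  0.00000e+00  0.00000e+00  1.00000e+00]] [[378.59498132   0.         281.63094619]
 [  0.         378.59498132 212.49972853]
 [  0.           0.           1.        ]]
57.75119528553207 (array([ 478.3, -186.9]), array([38.8, 23.8]), np.float32(18.9), 1045) (array([ 480.2, -182.8]), array([45. , 30.5]), np.float32(18.9), 1559)
(array([ 495.5, -213.8]), array([ 78.8, 120. ]), np.float32(100.4), 1875)
```

View pics/w1.png

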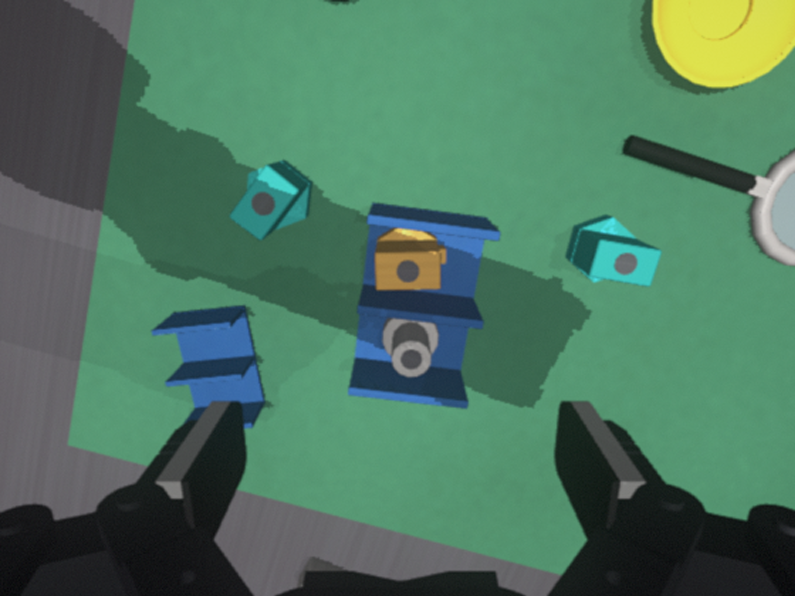

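View pics/fx.png

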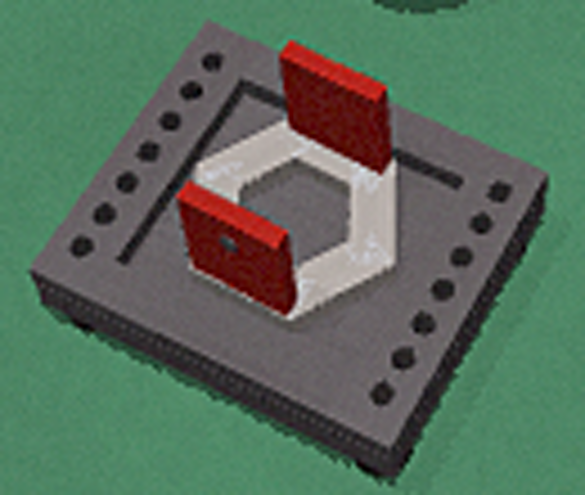

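The wrist view shows the blank top at (408,262) and the lug at (443,257), towards +19°. In the side crop the ring's far (-y) edge is unbroken, so the keyway is probably on the +y side, behind the near plate. I'll descend on the blank along its x.

```bash
python3 -m pendant '[[[0.2,-0.05,-0.8,0.1,1],[0,0,-1,0,1],[0,0,-1,0,1],[0,0,-1,0,1],[0,0,-1,0,1],[0,0,-0.6,0,1],[0,0,0,0,1],[0,0,0,0,1]]]'
python3 - <<'E'
from h import *
c=capture("wrist"); o=get_obs(); print(o["eef_pos"],o["contact_force"])
save(c,"w2.png",s=1.2)
w=cloud(c);m=masks(c);z=w[...,2]
br=m["brass"]&(abs(w[...,0]-500)<90)&(abs(w[...,1]+200)<80)
print(np.nanpercentile(z[br],98),rect(w,br&(z>53)),rect(w,br))
print(rect(w,m["blue"]&(z>50)&(z<62)))
E
```

```text
time_s: 5.0
eef_pos: [479.5, -186.4, 105.1]
orientation: [[-0.322, 0.947, 0.001], [0.947, 0.322, -0.0], [-0.001, 0.001, -1.0]]
contact_force: [0.0, 1.0, 0.0]
grip_width: 85.5
grip_force: 0.0
[ 479.5600792  -186.4769076   105.25021376] [ 0.47028551 -0.24642101 -0.33257178]
57.468795439492965 (array([ 478.5, -186.9]), array([39.4, 24.3]), np.float32(18.8), 2723) (array([ 481.1, -184.5]), array([45.3, 27.9]), np.float32(17.3), 4212)
(array([ 495.6, -213.7]), array([ 79.3, 120.6]), np.float32(100.4), 5338)
```

View pics/w2.png

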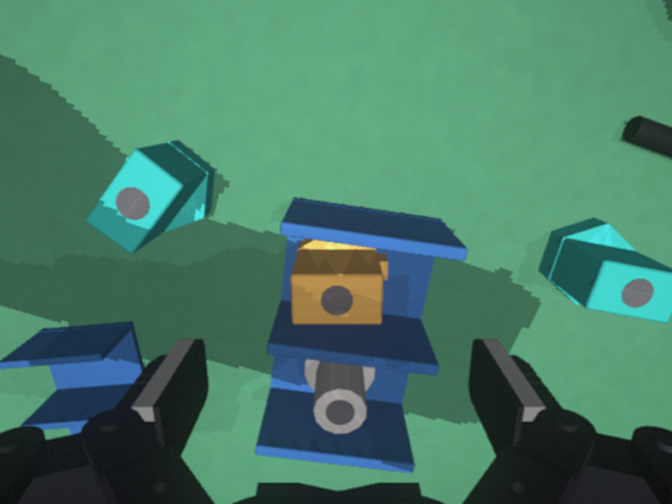

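The picture shows the blank top at (338,300) centred between the fingers, and both estimates agree. I'll go down, grip and lift.

```bash
python3 -m pendant '[[[0,0,-0.7,0,1],[0,0,-0.7,0,1],[0,0,-0.7,0,1],[0,0,-0.6,0,1],[0,0,0,0,1],[0,0,0,0,0.6],[0,0,0,0,0],[0,0,0,0,0]]]'
python3 -m pendant '[[[0,0,0,0,0],[0,0,0,0,0],[0,0,0,0,0],[0,0,0,0,0],[0,0,0,0,0],[0,0,0,0,0],[0,0,0.3,0,0],[0,0,0.3,0,0]]]'
```

```text
time_s: 6.05
eef_pos: [479.3, -186.6, 37.6]
orientation: [[-0.322, 0.947, 0.001], [0.947, 0.322, -0.001], [-0.001, 0.001, -1.0]]
contact_force: [-0.3, -0.3, 1.6]
grip_width: 39.0
grip_force: 61.0
time_s: 7.05
eef_pos: [478.4, -186.2, 52.0]
orientation: [[-0.322, 0.947, -0.001], [0.947, 0.322, 0.0], [0.001, -0.001, -1.0]]
contact_force: [1.1, -0.1, -3.0]
grip_width: 39.1
grip_force: 60.9
```

```bash
python3 -m pendant '[[[0,0,0.6,0,0],[0,0,0.8,0,0],[0,0,0.8,0,0],[0,0,0.4,0,0],[0.2,0.8,0,0,0],[0.2,1,0,0,0],[0.2,1,0,0,0],[0.2,1,0,0,0]]]'
python3 -m pendant '[[[0,1,0,0,0],[0,1,0,0,0],[0,0,-0.8,0,0],[0,0,-0.9,0,0],[0,0,-0.7,0,0],[0,0,-0.4,0,0],[0,0,-0.2,0,0],[0,0,0,0,0]]]'
```

```text
time_s: 8.05
eef_pos: [498.6, -90.6, 116.9]
orientation: [[-0.322, 0.947, -0.0], [0.947, 0.322, 0.0], [0.0, -0.0, -1.0]]
contact_force: [0.1, -0.4, -3.5]
grip_width: 38.8
grip_force: 61.0
time_s: 9.05
eef_pos: [498.9, -41.3, 41.8]
orientation: [[-0.322, 0.947, 0.0], [0.947, 0.322, 0.0], [0.0, 0.0, -1.0]]
contact_force: [0.6, -0.4, -4.0]
grip_width: 39.0
grip_force: 61.0
```

```bash
python3 -m pendant '[[[0,0,-0.2,0,0],[0,0,-0.1,0,0],[0,0,-0.1,0,0],[0,0,0,0,0],[0,0,0,0,0],[0,0,0,0,0.5],[0,0,0,0,1],[0,0,0,0,1]]]'
python3 -m pendant '[[[0,0,0,0,1],[0,0,0.5,0,1],[0,0,1,0,1],[0,0.3,1,-1,1],[0,0.5,1,-1,1],[0,1,1,-1,1],[0,1,1,-1,1],[0,1,1,-1,1]]]'
python3 -m pendant '[[[0,1,0,-1,1],[0,1,0,-1,1],[0,0,0,-1,1],[0,0,0,-1,1],[0,0,0,0,1],[0,0,0,0,1],[0,0,0,0,1],[0,0,0,0,1]]]'
python3 - <<'E'
from h import *
c=capture("wrist"); o=get_obs(); print(o["eef_pos"],o["time_s"],o["qpos"]); print(np.round(c["pose"],3))
save(c,"w3.png",s=1.2)
w=cloud(c);m=masks(c);z=w[...,2]
print(rect(w,m["brass"]&(z>49)&(z<56)),rect(w,m["red"]&(z>96)&(z<106)))
for n in ("keyway","pocket","fixture","blank"): print(n,[(round(r["conf"],2),np.round(r["location"])) for r in look_for(n,c)[:2]])
E
```

```text
time_s: 10.05
eef_pos: [499.1, -41.3, 32.1]
orientation: [[-0.322, 0.947, 0.001], [0.947, 0.322, -0.0], [-0.0, 0.001, -1.0]]
contact_force: [-0.2, 0.0, 0.5]
grip_width: 76.9
grip_force: 0.0
time_s: 11.05
eef_pos: [498.6, 54.7, 196.1]
orientation: [[0.523, 0.853, 0.001], [0.853, -0.523, 0.0], [0.001, 0.001, -1.0]]
contact_force: [1.0, -0.6, -0.5]
grip_width: 85.3
grip_force: 0.0
time_s: 12.05
eef_pos: [498.8, 103.6, 194.3]
orientation: [[0.946, 0.323, -0.0], [0.323, -0.946, 0.0], [-0.0, -0.0, -1.0]]
contact_force: [-0.3, -0.1, -0.7]
grip_width: 85.3
grip_force: 0.0
[498.79413147 103.59919217 194.32429547] 12.1 [-0.10152691  0.27295267 -0.26501339  1.97844537  0.09006608  0.90128203
 -1.65509972]
[[ 3.23000e-01  9.01000e-01  2.91000e-01  5.72939e+02]
 [-9.47000e-01  3.07000e-01  1.00000e-01  1.28933e+02]
 [ 1.00000e-03 -3.07000e-01  9.52000e-01  3.27287e+02]
 [ 0.00000e+00  0.00000e+00  0.00000e+00  1.00000e+00]]
(array([498.5, -41.5]), array([39.8, 24.5]), np.float32(18.7), 1126) (array([529.5, 171.6]), array([43.6, 79.2]), np.float32(105.6), 2045)
keyway [(0.59, array([208., 104.]))]
pocket [(0.94, array([208., 107.]))]
fixture [(0.68, array([208., 103.]))]
blank [(0.78, array([441., 242.])), (0.69, array([508., 356.]))]
```

View pics/w3.png

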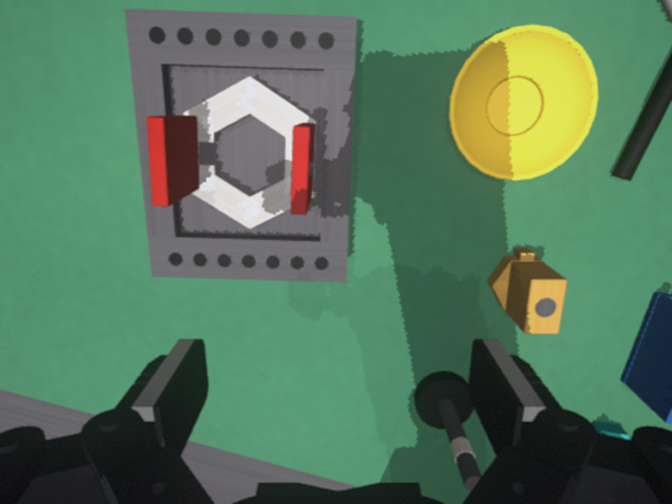

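The picture shows the pocket at (250,155), with the keyway at its left (207,155), which is towards world +y. The blank stands on the bench at (530,290), lug up-image at (525,255). I'll take it across y with the tool at -71°, then turn it about +87°.

```bash
python3 -m pendant '[[[0,-1,0,0,1],[0,-1,0,0,1],[0,-1,0,0,1],[0,-1,-0.5,0,1],[0,-1,-1,0,1],[0,-0.8,-1,0,1],[0,0,-1,0,1],[0,0,-0.5,0,1]]]'
python3 - <<'E'
from h import *
c=capture("wrist"); o=get_obs(); print(o["eef_pos"])
w=cloud(c);m=masks(c);z=w[...,2]
print(rect(w,m["brass"]&(z>49)&(z<56)))
E
```

```text
time_s: 13.3
eef_pos: [498.2, -41.5, 93.2]
orientation: [[0.947, 0.322, -0.002], [0.322, -0.947, 0.0], [-0.002, -0.001, -1.0]]
contact_force: [1.4, -1.0, 0.5]
grip_width: 85.4
grip_force: 0.0
[497.71598145 -41.12700822  92.28963353]
(array([499.3, -41.6]), array([39.4, 23.8]), np.float32(18.2), 2712)
```

```bash
python3 -m pendant '[[[0,0,-0.7,0,1],[0,0,-0.7,0,1],[0,0,-0.6,0,1],[0,0,-0.5,0,1],[0,0,0,0,1],[0,0,0,0,0.5],[0,0,0,0,0],[0,0,0,0,0]]]'
python3 -m pendant '[[[0,0,0,0,0],[0,0,0,0,0],[0,0,0,0,0],[0,0,0,0,0],[0,0,0,0,0],[0,0,0.3,0,0],[0,0,0.3,0,0],[0,0,0,0,0]]]'
```

```text
time_s: 14.35
eef_pos: [499.1, -41.4, 32.2]
orientation: [[0.947, 0.322, 0.001], [0.322, -0.947, -0.0], [0.001, 0.0, -1.0]]
contact_force: [-0.5, -0.6, -0.4]
grip_width: 32.1
grip_force: 0.0
time_s: 15.35
eef_pos: [499.1, -41.3, 47.4]
orientation: [[0.947, 0.322, 0.001], [0.322, -0.947, 0.0], [0.001, 0.0, -1.0]]
contact_force: [0.5, 0.7, -4.2]
grip_width: 23.0
grip_force: 59.4
```

```bash
python3 -m pendant '[[[0,0,0.6,0.3,0],[0,0,0.9,0.8,0],[0,0.3,0.9,0.9,0],[0.1,0.7,0.9,0.9,0],[0.2,1,0.7,0.9,0],[0.2,1,0,0.9,0],[0.2,1,0,0.9,0],[0.2,1,0,0.9,0]]]'
python3 -m pendant '[[[0.2,1,0,0.9,0],[0.1,1,0,0.9,0],[0,1,0,0.4,0],[0,0.5,0,0,0],[0,0,0,0,0],[0,0,0,0,0],[0,0,0,0,0],[0,0,0,0,0]]]'
python3 - <<'E'
from h import *
o=get_obs(); print(o["eef_pos"],o["orientation"][:,1],o["qpos"])
for n in ("wrist","side","scene"):
    c=capture(n); w=cloud(c);m=masks(c);z=w[...,2];R=(abs(w[...,0]-530)<90)&(abs(w[...,1]-170)<90)
    r=m["red"]&R&(z>96)&(z<106)
    if r.sum()>20: print(n,rect(w,r))
    b=m["brass"]&R
    if b.sum()>20: print(n," brass",rect(w,b),np.nanpercentile(z[b],[2,98]))
    if n=="wrist": save(c,"w4.png",s=1.2)
E
```

```text
time_s: 16.35
eef_pos: [521.0, 84.2, 146.6]
orientation: [[0.103, 0.995, -0.001], [0.995, -0.103, -0.0], [-0.0, -0.001, -1.0]]
contact_force: [0.0, 0.2, -3.6]
grip_width: 23.3
grip_force: 59.5
time_s: 17.35
eef_pos: [528.9, 170.4, 146.8]
orientation: [[-0.271, 0.963, 0.0], [0.963, 0.271, -0.0], [-0.0, -0.0, -1.0]]
contact_force: [-0.4, -0.9, -3.6]
grip_width: 23.0
grip_force: 59.4
[528.92837784 170.44681496 146.82971574] [ 9.62514361e-01  2.71230723e-01 -1.25464620e-05] [ 0.03363204  0.45375008 -0.58021858  1.89835465  0.31720859  0.88129416
 -0.43001215]
wrist (array([519.9, 205.7]), array([43. ,  8.6]), np.float32(15.5), 1487)
wrist  brass (array([540.9, 159.9]), array([40.3, 80.6]), np.float32(138.4), 9294) [118.38723302 165.95330449]
side (array([527.5, 170.9]), array([43.8, 80.6]), np.float32(105.1), 185)
side  brass (array([533.6, 163.9]), array([112.6,  82. ]), np.float32(55.3), 523) [116.40010006 533.75419673]
scene (array([533.8, 173.4]), array([43.4, 82.9]), np.float32(105.0), 91)
scene  brass (array([533.5, 179. ]), array([39.2, 60.2]), np.float32(108.5), 353) [115.94593735 167.07601321]
```

View pics/w4.png

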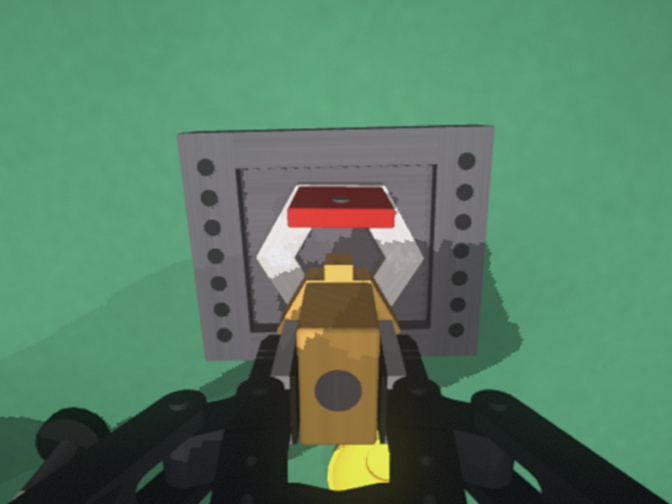

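The picture shows the blank in hand, with its top dot at (338,390). The lug at (340,265) points at the +y plate (340,208), ahead of the keyway. I'll check the in-hand offset from the top face.

Run:
```python
from h import *
c=capture("wrist"); w=cloud(c);m=masks(c);z=w[...,2]
o=get_obs();t=o["eef_pos"]; print(t)
b=m["brass"]&(abs(w[...,0]-530)<90)&(abs(w[...,1]-170)<90)
print(rect(w,b&(z>162)), rect(w,b&(z<132)&(z>124)))
l=w[b&(z<132)&(z>115)]; R=o["orientation"]; q=(l-t)@R; print("tool-frame x range of foot",np.percentile(q[:,0],[1,99,99.8]),"y",np.percentile(q[:,1],[1,99]))
q=(w[b&(z>162)]-t)@R; print("top",np.percentile(q[:,0],[1,99]),np.percentile(q[:,1],[1,99]))
r=m["red"]&(z>98)&(z<104); print(rect(w,r))
```

```text
[528.8254083  171.01100846 146.83944187]
(array([528.7, 171. ]), array([24.3, 40.9]), np.float32(105.8), 5558) (array([525.3, 182.4]), array([45.5, 28.1]), np.float32(15.2), 1207)
tool-frame x range of foot [-0.3833881  25.81423087 25.93219951] y [-22.14076307  21.73723695]
top [-19.08307024  19.77721443] [-11.82091643  11.21128139]
(array([519.9, 205.7]), array([43. ,  8.6]), np.float32(15.7), 1396)
```

```bash
python3 -m pendant '[[[0.02,0.03,0,0,0],[0,0,-0.7,0,0],[0,0,-0.8,0,0],[0,0,-0.7,0,0],[0,0,-0.4,0,0],[0,0,0,0,0],[0,0,-0.1,0,0],[0,0,-0.1,0,0]]]'
```

```text
time_s: 18.55
eef_pos: [529.8, 172.1, 77.3]
orientation: [[-0.272, 0.962, 0.001], [0.962, 0.272, 0.0], [0.0, 0.001, -1.0]]
contact_force: [0.4, 0.3, -3.3]
grip_width: 23.3
grip_force: 59.4
```

```bash
python3 -m pendant '[[[0,0,0,0,0],[0,0,-0.1,0,0],[0,0,0,0,0],[0,0,-0.1,0,0],[0,0,0,0,0],[0,0,0,0,0],[0,0,0,0,0],[0,0,0,0,0]]]'
```

```text
time_s: 19.55
eef_pos: [529.4, 172.0, 71.9]
orientation: [[-0.272, 0.962, 0.0], [0.962, 0.272, 0.0], [0.0, 0.0, -1.0]]
contact_force: [0.3, -0.4, -3.2]
grip_width: 22.6
grip_force: 59.4
```

```bash
python3 -m pendant '[[[0,0,-0.1,0,0],[0,0,0,0,0],[0,0,-0.1,0,0],[0,0,0,0,0],[0,0,-0.05,0,0],[0,0,0,0,0],[0,0,0,0,0],[0,0,0,0,0]]]'
```

```text
time_s: 20.55
eef_pos: [529.3, 172.0, 65.6]
orientation: [[-0.272, 0.962, 0.0], [0.962, 0.272, 0.0], [0.0, 0.0, -1.0]]
contact_force: [0.5, -0.1, -3.8]
grip_width: 22.9
grip_force: 59.4
```

```bash
python3 -m pendant '[[[0,0,-0.02,0,0],[0.01,0,-0.01,0,0],[-0.02,0,0,0,0],[0.01,0.01,0,0,0],[0,-0.02,0,0,0],[0,0.01,0,0,0],[0,0,0,0,0],[0,0,0,0,0]]]'
```

```text
time_s: 21.55
eef_pos: [529.4, 172.0, 65.3]
orientation: [[-0.272, 0.962, 0.0], [0.962, 0.272, -0.0], [-0.0, 0.0, -1.0]]
contact_force: [-1.4, -2.4, 5.9]
grip_width: 23.3
grip_force: 60.9
```

The load has come off the wrist at TCP 65.3, so the underside is at 33 mm and the blank is on the floor. I'll release and withdraw.

```bash
python3 -m pendant '[[[0,0,0,0,0.3],[0,0,0,0,0.7],[0,0,0,0,1],[0,0,0,0,1],[0,0,0,0,1],[0,0,0.3,0,1],[0,0,0.7,0,1],[0,0,1,0,1]]]'
python3 -m pendant '[[[0,0,1,0,1],[0,0,1,0,1],[0,0,1,0,1],[0,-0.5,0.5,0,1],[0,-0.5,0,0,1],[0,-0.5,0,0,1],[0,0,0,0,1],[0,0,0,0,1]]]'
python3 - <<'E'
from h import *
o=get_obs(); print(o["eef_pos"],o["time_s"])
c=capture("wrist"); w=cloud(c);m=masks(c);z=w[...,2]
b=m["brass"]&(abs(w[...,0]-530)<60)&(abs(w[...,1]-170)<60)
print(rect(w,b&(z>80)),np.percentile(z[b],[2,10,50,90,98])); 
t=w[b&(z>80)]; A=np.c_[t[:,:2],np.ones(len(t))]; print("tilt",np.linalg.lstsq(A,t[:,2],rcond=None)[0][:2])
r=m["red"]&(z>98)&(z<104); print(rect(w,r))
f=(abs(w[...,0]-530)<90)&(abs(w[...,1]-170)<75)&~m["red"]&~m["brass"]&(abs(z-45)<5); print("fixture top z",np.median(z[f]))
save(c,"w5.png",s=1.2)
E
```

```text
time_s: 22.55
eef_pos: [529.1, 172.0, 116.1]
orientation: [[-0.273, 0.962, -0.0], [0.962, 0.273, -0.0], [0.0, -0.0, -1.0]]
contact_force: [0.6, 0.1, 0.8]
grip_width: 85.6
grip_force: 0.0
time_s: 23.55
eef_pos: [529.0, 134.5, 201.7]
orientation: [[-0.273, 0.962, -0.001], [0.962, 0.273, 0.0], [0.0, -0.001, -1.0]]
contact_force: [0.4, 0.4, 0.1]
grip_width: 85.4
grip_force: 0.0
[528.99704654 134.50612764 201.7395561 ] 23.55
(array([529.2, 171.7]), array([23.9, 39.2]), np.float32(105.7), 1737) [44.21234587 45.25946257 82.96024585 84.02572135 84.61520275]
tilt [-0.0015943  -0.00588103]
(array([529.3, 171.6]), array([43.2, 78.4]), np.float32(105.5), 1703)
fixture top z 43.39746380151678
```

View pics/w5.png

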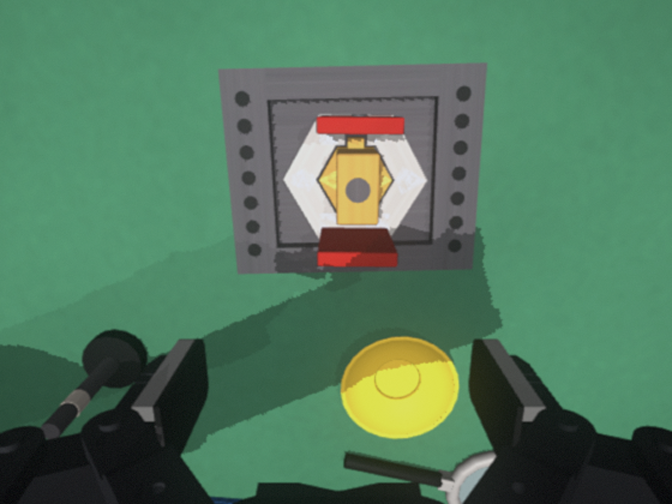

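The blank top is at (358,190), level and centred in the pocket. Its foot stands about 2 mm above the ring, and the lug is in the keyway at (357,143). The dish and punch stand undisturbed in this view, so I'll hand in.

```bash
python3 -c "from workcell import *; print(hand_in())"
```

```text
the job is handed in; nothing more can be done
None
```

The brass blank was taken from the blue rack, stood on the bench and regrasped, then seated fully home in the pocket with its lug in the keyway, released, and handed in after about 24 s of robot time.

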